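Close the tablet tin under its vented lid and hold up the outer lid

TASK

Drop the blue washer-cleaning tablet from the grey tray into the open cream tin, then pick up the nested pair of lids together by the orange stem, lower them gently onto the tin until the white vented inner lid is fully seated, and let go of the stem. Now take the teal outer lid by its collar and lift it off alone, straight up, leaving the inner lid seated and undisturbed so that the tablet can air, and finish while still holding the outer lid level in the gripper, wholly above the top of the stem. Leave the tin standing where it is, and leave the teal bottle, the ceramic bowl and the brush alone.

Things in the scene. Friction and masses are not known exactly. Their poses are not given: they have to be found in the camera images.
- tablet_center (a point): Centre of the loose blue cleaning tablet, a hard round disc 34 mm in diameter and 14 mm thick (20 g), lying flat in the grey tray; the point is half-way up it (7 mm over the tray's floor). z is its axis.
- tray_floor (a point): Centre of the inner floor of the fixed shallow grey tray on the ledge: outside 170 mm (its x) by 140 mm (its y), walls 3 mm thick and 16 mm high over the ledge, floor 3 mm thick. The tray has a small pull tab at its -x end.
- tin: Open round cream tin standing loose on the ledge, empty, about 0.6 kg: outside diameter 102 mm, mouth 96 mm, wall 3 mm, height 80 mm, floor 4 mm thick. Origin at the centre of its underside, z up.
- tin_mouth (a point): Centre of the tin's open mouth, at the height of its rim (80 mm over the ledge).
- inner_lid: White vented inner lid, loose, 120 g, starts on the ledge. Origin: centre of its underside, z up. Plug 90 mm wide (tapering to 80) from 0 to 10 mm up, fits the tin's mouth; flange 104 mm wide from 10 to 16 mm, rests on the rim; orange stem 16 mm thick from 16 to 76 mm. Seated, its origin is 10 mm below the rim. Lifting it by the stem also carries the outer lid, which just rests on it.
- stem_mid (a point): On the stem's axis, middle of the 32 mm of orange stem that stick out above the outer lid's collar: 60 mm over the inner lid's origin, 16 mm below the stem's top and 16 mm above the collar's top when nested. z up along the stem.
- outer_lid: Teal outer lid, loose, 120 g, resting on the inner lid's flange. Origin: centre of its skirt's underside, z up. Skirt 116 mm wide from 0 to 5 mm up, flat disc 116 mm wide from 5 to 9 mm, upright collar 36 mm wide from 9 to 33 mm. The stem passes loosely through its 24 mm hole. Nested, its origin is 11 mm over the inner lid's; it clears the stem after a 65 mm rise.
- collar_mid (a point): Centre of the outer lid's collar, half-way up: 21 mm over the outer lid's origin, 12 mm below the collar's top and 12 mm above the disc's upper face. z up.
- bottle: Bystander: closed teal bottle, 66 mm in diameter, 170 mm high, origin at the centre of its underside.
- bowl: Bystander: blue ceramic bowl, 110 mm across, 50 mm high, origin at the centre of its underside.
- brush: Bystander: small round wooden scrub brush with yellow bristles, standing knob up, 68 mm across, 62 mm high with its knob, origin at the centre of its underside.

How it is judged:
On the way, in this order (a step that is already met when the one before it is completed fails the run):
1. the tablet lies in the tin, let go (horizontal distance between tablet_center and tin_mouth below 0.045 m and z of tablet_center in the frame of tin_mouth below -0.02 m and contact force between the fingers and tablet below 0.1 N), for 0.2 s.
2. both lids, still nested, sit on the tin with the inner lid fully seated, let go (horizontal distance between tablet_center and tin_mouth below 0.045 m and z of tablet_center in the frame of tin_mouth below -0.02 m and horizontal distance between stem_mid and tin_mouth below 0.005 m and z of stem_mid in the frame of tin_mouth between 0.046 and 0.0525 m and angle between stem_mid's own z axis and vertical below 0.06 rad and z of collar_mid in the frame of stem_mid below -0.025 m and horizontal distance between collar_mid and stem_mid below 0.008 m and contact force between the fingers and inner_lid below 0.1 N and contact force between the fingers and outer_lid below 0.1 N), for 0.2 s.
At the end, for the whole second after the job is handed in: Tablet in the tin; inner lid seated in the mouth (centred to 5 mm, flange within 2.5 mm of the rim, level to 0.06 rad); the gripper holds the outer lid at rest, level to 0.2 rad, its skirt wholly above the stem top (4 mm) and touching neither inner lid nor tin (horizontal distance between tablet_center and tin_mouth below 0.045 m and z of tablet_center in the frame of tin_mouth below -0.02 m and horizontal distance between stem_mid and tin_mouth below 0.005 m and z of stem_mid in the frame of tin_mouth between 0.046 and 0.0525 m and angle between stem_mid's own z axis and vertical below 0.06 rad and z of collar_mid in the frame of stem_mid above 0.041 m and angle between collar_mid's own z axis and vertical below 0.2 rad and contact force between the fingers and outer_lid above 0.5 N and contact force between each of outer_lid, the fingers and inner_lid below 0.1 N and contact force between outer_lid and tin below 0.1 N and linear speed of outer_lid below 0.05 m/s and linear speed of inner_lid below 0.02 m/s and angle between tin's own z axis and vertical below 0.1 rad and distance of tin from where it was at the start of the episode below 0.03 m); the arm keeps its last pose, push and grip.
It fails at once if the outer lid comes off the inner lid while the inner lid is not seated in the tin (z of collar_mid in the frame of stem_mid above -0.008 m and (horizontal distance between stem_mid and tin_mouth above 0.006 m or z of stem_mid in the frame of tin_mouth above 0.056 m)).
It fails at once if the inner lid is dropped (linear speed of inner_lid above 0.45 m/s and contact force between the fingers and inner_lid below 0.1 N).
It fails at once if the tin is pushed away (30 mm) or tipped (distance of tin from where it was at the start of the episode above 0.03 m or angle between tin's own z axis and vertical above 0.15 rad).
It fails at once if a bystander is moved (20 mm) (distance of any of bottle, bowl, brush from where it was at the start of the episode above 0.02 m).
It also fails if it takes over 62 s, if anything falls off the work surface, if the arm or the gripper's body presses on something with over 40 N, if the wrist force passes 120 N, or if a joint passes its speed limit or range.

ROBOT

A 6-joint arm with a two-finger parallel gripper is mounted at the origin on the work surface. World frame = base frame: x ahead of the robot, y to its left, z up, the work surface at z = 0. Lengths are in m, angles in rad, forces in N, time in s.
With the tool pointing down it reaches from about 0.35 to 0.775 m from the base axis. Payload 7.3 kg.
Tool frame: the origin (TCP) lies at the very end of the fingers, on their centre line; the grasp point (between the pads) lies 19 mm behind it (pinch_z is the distance from the TCP to the grasp point, in m); z points along the fingers, y is the line along which they close (so a half turn about z gives the same grasp; the last joint's range is limited). The gripper opens to 92 mm and grips with 3 to 60 N. Pads are 19 mm wide; open, the fingers measure 130 mm over their backs; the gripper's body (75 mm by 190 mm) begins 47 mm behind the grasp point.
Start: joints at [1.136, 0.342, 1.524, -0, 1.275, -0.146], TCP at [0.15, 0.503, 0.192] pointing down, gripper open.
Joint ranges: [-2.53, 2.53], [-0.77, 2.02], [0.04, 2.7], [-1, 4.14], [0.28, 2.66], [-3.11, 3.11]. Speed limits (rad/s): [2.57, 2.57, 3.14, 3.14, 3.14, 3.14].

INTERFACE

Orientations are given as [roll, pitch, yaw] about the fixed x, y, z axes, in that order (R = Rz(yaw) Ry(pitch) Rx(roll)).
In Python, from cell import * gives the robot as it stands.
- The arm moves only by the tool arm_command, never from a script. Its arguments are lists of equal length, an entry for each row: "fingers": the gripper command: -1 is fully open, 1 is shut, values between are in proportion; "travel": the shift along the tool's x, y, z in m, a list of three; "dr": the turn, a rotation vector about the tool's x, y, z in degrees, a list of three. In form: {"fingers": [fingers, ...], "travel": [[x, y, z], ...], "dr": [[wx, wy, wz], ...]}. A call has 1 to 8 rows; each row is the pose to reach, as a shift and turn from the pose commanded when the call began, along the tool's axes at that moment; what a row does not reach only later rows make up. A row lasts 1/12 s, in which the tool goes at most 41.7 mm and 7.16 degrees, less where a joint would pass 70% of its speed; a pose out of reach is approached as far as the arm can. A call with a gripper value outside its range is refused whole. The fingers move at their own pace and stop on an object; "squeeze" is the grip in N (left out, the last holds). Time passes only in rows, so rows that repeat a pose let the fingers close. It gives the time, the measured TCP pose, the force, the opening and the grip force at its end, in the units of the state.
- observe(): the state, without advancing time (a new reading comes with each control period).
- read_camera(name): name is "scene" or "top" or "wrist"; returns a dict with "color" (480x640x3 uint8, blue, green, red), "z_map" (480x640 float32, m along the optical axis (not along the pixel's ray), 0 where there is no reading), "fx", "fy", "cx", "cy" (pixels), "k1" (the pictures are not rectified: a ray, as slopes to the right and down, at radius r is drawn at 1 + k1 r^2 times it, then the intrinsics apply), "R" (3x3) and "t" (3): a world point X has camera coordinates R X + t. Camera axes: x right, y down, z forward; pixel columns grow to the right and rows downward; lengths in m; the calibration is good to about 2 mm. A picture is of the moment at which its call begins.
- hand_in(): hands the job in; it is judged then, once.
The state is a dict: "time": time; "qpos": joint angles; "qvel": joint speeds; "joint_efforts": joint torques, N m; "tool_pos": TCP position; "tool_rot": TCP orientation; "contact_force": force on the tool from outside, world axes, zero at the start; "torque": the same for the moment, N m; "opening": finger opening in m; "grip_force": force on a finger pad.
Only numpy, scipy, OpenCV 4.12 (cv2) and the standard library are available. Lean on these libraries where they do the work, as an engineer would, in place of code of your own. Each camera call takes 0.05 s, during which the arm holds its last target. There are 200 camera calls.

## Working session

There is one attempt and no reset: what is moved stays moved. The work goes in short steps, Python scripts to look and compute and a tool call to move; the robot and the scene stay as the last step left them, time stands still between calls to the robot, and variables do not carry over. Pictures are saved under pics/ and viewed, at most 10 in all, crops included, and the job is handed in when it is done.

Besides the shell and the picture viewer there is one more tool, called after ">>>" as name(argument=value, ...) on one line, values as JSON. arm_command: Moves the arm, as the interface text tells. Its arguments: {"type":"object","properties":{"fingers":{"type":"array","items":{"type":"number"}},"travel":{"type":"array","items":{"type":"array","items":{"type":"number"}}},"dr":{"type":"array","items":{"type":"array","items":{"type":"number"}}},"squeeze":{"type":"number"}},"required":["fingers","travel","dr"]}

```bash
mkdir -p pics
cat > h.py <<'E'
from cell import *
import numpy as np, cv2
def pts(c):
    z=c["z_map"]; v,u=np.mgrid[0:480,0:640]
    K=np.array([[c["fx"],0,c["cx"]],[0,c["fy"],c["cy"]],[0,0,1.]])
    uv=np.stack([u.ravel(),v.ravel()],1).astype(np.float64)[:,None]
    s=cv2.undistortPoints(uv,K,np.array([c["k1"],0,0,0,0.]))[:,0].reshape(480,640,2)
    P=np.dstack([s[...,0]*z,s[...,1]*z,z]); R=np.array(c["R"]);t=np.array(c["t"])
    W=(P-t)@R; W[z==0]=np.nan
    return W
E
python3 - <<'E'
from h import *
o=observe(); print({k:np.round(v,3) for k,v in o.items()})
for n in("top","scene"):
    c=read_camera(n); cv2.imwrite(f"pics/{n}0.png",c["color"]); np.save(f"{n}W.npy",pts(c)); np.save(f"{n}C.npy",c["color"])
E
```

```text
{'time': np.float64(0.0), 'qpos': array([ 1.136,  0.343,  1.525, -0.   ,  1.275, -0.146]), 'qvel': array([ 0.   , -0.001, -0.001, -0.   ,  0.001,  0.001]), 'joint_efforts': array([ -0.   , -43.124, -24.422,   0.072,   0.056,  -0.   ]), 'tool_pos': array([0.149, 0.503, 0.191]), 'tool_rot': array([-3.14 , -0.   ,  2.853]), 'contact_force': array([ 0.618, -0.83 , -0.061]), 'torque': array([ 0.031,  0.005, -0.055]), 'grip_force': np.float64(0.0), 'opening': np.float64(0.092)}
```

View pics/top0.png

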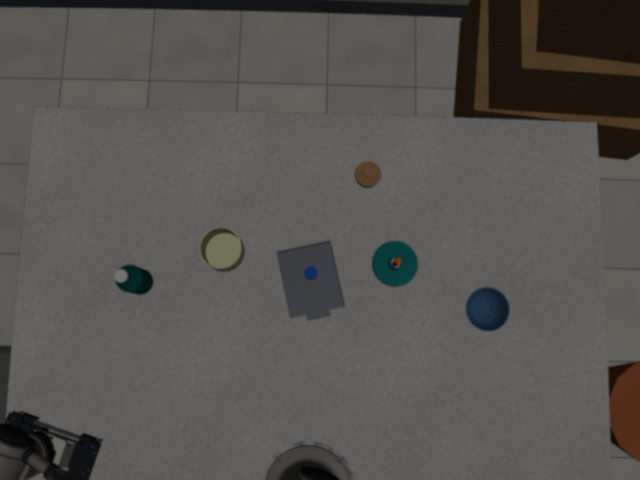

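View pics/scene0.png

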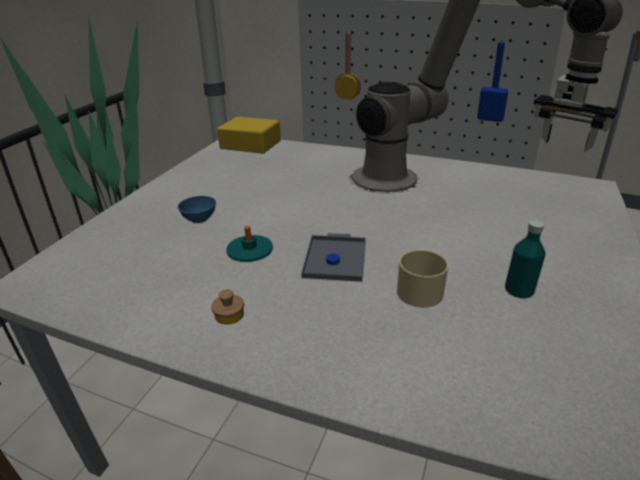

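The top view shows the tablet at (311,272), the tin at (222,249), the lids at (395,263), the brush at (368,174), the bowl at (488,309) and the bottle at (134,278). In the scene view the lids stand nested at (250,245) with the stem up, and the tin is at (422,278).

Run:
```python
from h import *
W=np.load("topW.npy");C=np.load("topC.npy"); H=cv2.cvtColor(C,cv2.COLOR_BGR2HSV)
v,u=np.mgrid[0:480,0:640]
def box(x,y,r): return (abs(u-x)<r)&(abs(v-y)<r)
def rep(n,m):
    p=W[m&~np.isnan(W[...,2])]
    (c,r)=cv2.minEnclosingCircle(p[:,:2].astype(np.float32))
    print(n,len(p),"med",np.median(p,0).round(4),"circ",np.round(c,4),round(r,4),"z",np.nanpercentile(p[:,2],[5,50,95]).round(4))
h,s,val=H[...,0],H[...,1],H[...,2]
print("table",W[350,200],W[200,280],W[380,440])
rep("tablet",box(311,272,14)&(h>105)&(h<128)&(s>150))
Z=W[...,2]
rep("tinrim",box(222,249,32)&(Z>.075)&(Z<.09))
rep("tinall",box(222,249,32)&(s>60)&(Z>.02))
rep("lid",box(395,263,32)&(h>75)&(h<100)&(s>120))
rep("liddisc",box(395,263,32)&(h>75)&(h<100)&(s>120)&(Z>.01)&(Z<.028))
rep("stem",box(395,263,20)&(h<20)&(s>120))
rep("stemtop",box(395,263,20)&(h<20)&(s>120)&(Z>.07))
rep("collar",box(395,263,20)&(h>75)&(h<100)&(s>120)&(Z>.035)&(Z<.055))
rep("bottle",box(134,278,26)&(Z>.02))
rep("brush",box(368,174,20)&(Z>.02)); rep("bowl",box(488,309,26)&(Z>.03))
m=box(311,280,45)&(Z<.03)&(h>100)&(s>25)&(val<110)
rep("tray",m); print(cv2.minAreaRect(W[m][:,:2].astype(np.float32)))
m=box(311,280,12)
print("trayfloor z",np.nanmedian(W[285:300,300:325,2]))
```

```text
table [0.33005893 0.27360391 0.00145758] [ 0.71461472  0.08788419 -0.00501115] [ 0.26952973 -0.3214335   0.00102757]
tablet 122 med [0.5283 0.0051 0.016 ] circ [0.5283 0.0058] 0.016 z [0.0104 0.016  0.0224]
tinrim 163 med [0.5792 0.2264 0.0792] circ [0.5761 0.2241] 0.0516 z [0.0757 0.0792 0.0843]
tinall 364 med [0.5849 0.2241 0.0526] circ [0.5754 0.2236] 0.051 z [0.0235 0.0526 0.0797]
lid 1437 med [ 0.5534 -0.2027  0.0192] circ [ 0.5554 -0.2047] 0.0563 z [0.0135 0.0192 0.0308]
liddisc 1350 med [ 0.5546 -0.203   0.0189] circ [ 0.5554 -0.2047] 0.0563 z [0.0135 0.0189 0.0246]
stem 44 med [ 0.5543 -0.2028  0.0752] circ [ 0.557  -0.2043] 0.0097 z [0.0375 0.0752 0.0794]
stemtop 32 med [ 0.5547 -0.2048  0.0766] circ [ 0.5544 -0.2046] 0.0081 z [0.0715 0.0766 0.0797]
collar 67 med [ 0.5505 -0.2015  0.0432] circ [ 0.5553 -0.2054] 0.018 z [0.0379 0.0432 0.0486]
bottle 865 med [0.4926 0.4182 0.1146] circ [0.4979 0.4305] 0.0348 z [0.0374 0.1146 0.1707]
brush 539 med [ 0.7775 -0.1322  0.0305] circ [ 0.7809 -0.134 ] 0.0343 z [0.0237 0.0305 0.0592]
bowl 552 med [ 0.4489 -0.4494  0.0446] circ [ 0.4457 -0.4282] 0.0566 z [0.0311 0.0446 0.0533]
tray 1293 med [0.5187 0.0043 0.003 ] circ [0.5157 0.0055] 0.1026 z [-0.0033  0.003   0.0165]
((0.5070608258247375, 0.004163831472396851), (0.17916327714920044, 0.13252927362918854), 12.668161392211914)
trayfloor z 0.0017688642227854765
```

>>> arm_command(fingers=[-0.22,-0.22,-0.22,-0.22,-0.22,-0.22,-0.22,-0.22], travel=[[-0.03,-0.02,0],[-0.06,-0.045,0],[-0.09,-0.065,0],[-0.12,-0.09,0],[-0.15,-0.11,0],[-0.18,-0.132,0],[-0.21,-0.154,0],[-0.24,-0.176,0]], dr=[[0,0,0],[0,0,0],[0,0,0],[0,0,0],[0,0,0],[0,0,0],[0,0,0],[0,0,0]], squeeze=20)

```text
time: 0.77
tool_pos: [0.33, 0.2646, 0.1918]
tool_rot: [-3.142, -0.0, 2.853]
contact_force: [0.9, -0.0, -0.5]
opening: 0.0557
grip_force: 0.0
```

>>> arm_command(fingers=[-0.22,-0.22,-0.22,-0.22,-0.22,-0.22,-0.22,-0.22], travel=[[-0.03,-0.022,0],[-0.06,-0.044,0],[-0.09,-0.066,0],[-0.12,-0.088,0],[-0.15,-0.11,0],[-0.18,-0.132,0],[-0.21,-0.154,0],[-0.24,-0.18,0]], dr=[[0,0,0],[0,0,0],[0,0,0],[0,0,0],[0,0,0],[0,0,0],[0,0,0],[0,0,0]])

```text
time: 1.43
tool_pos: [0.509, 0.0239, 0.1916]
tool_rot: [3.141, -0.001, 2.853]
contact_force: [0.5, 0.3, 0.5]
opening: 0.0563
grip_force: 0.0
```

```bash
cat > d.py <<'E'
import sys
from h import *
from scipy.spatial.transform import Rotation as Ro
def go(x,y,z):
    o=observe(); R=Ro.from_euler("xyz",o["tool_rot"])
    print("t",round(float(o["time"]),2),"pos",np.round(o["tool_pos"],4),"rot",np.round(o["tool_rot"],3),"F",np.round(o["contact_force"],1),"open",round(float(o["opening"]),4),"grip",round(float(o["grip_force"]),1))
    print("tool shift",(R.inv().apply(np.array([x,y,z])-o["tool_pos"])).round(4))
if __name__=="__main__": go(*map(float,sys.argv[1:4]))
E
python3 d.py .528 .0055 .1
python3 - <<'E'
from h import *
c=read_camera("wrist"); cv2.imwrite("pics/w1.png",c["color"]); W=pts(c)
H=cv2.cvtColor(c["color"],cv2.COLOR_BGR2HSV); m=(H[...,0]>105)&(H[...,0]<128)&(H[...,1]>150)
n,l,st,ce=cv2.connectedComponentsWithStats(m.astype(np.uint8)); i=1+np.argmax(st[1:,4]); p=W[l==i]; p=p[~np.isnan(p[:,2])]
print(ce[i],len(p),np.median(p,0),cv2.minEnclosingCircle(p[:,:2].astype(np.float32)))
E
```

```text
t 1.43 pos [0.509  0.0239 0.1916] rot [ 3.141e+00 -1.000e-03  2.853e+00] F [0.5 0.3 0.5] open 0.0563 grip 0.0
tool shift [-0.0236 -0.0123  0.0916]
[302.85841837 228.50765306] 783 [0.52633798 0.00710632 0.01719682] ((0.5265604257583618, 0.007072127424180508), 0.016343729570508003)
```

```bash
python3 d.py .5272 .0063 .006
```

```text
t 1.48 pos [0.5127 0.0178 0.1914] rot [-3.139e+00  3.000e-03  2.850e+00] F [ 2.4 -5.8  1.1] open 0.0561 grip 0.0
tool shift [-0.0166 -0.0064  0.1855]
```

>>> arm_command(fingers=[-0.22,-0.22,-0.22,-0.22,-0.22,-0.22,-0.22,-0.22], travel=[[-0.01,-0.006,0.03],[-0.0225,-0.012,0.06],[-0.0225,-0.012,0.09],[-0.0225,-0.012,0.12],[-0.0225,-0.012,0.14],[-0.0225,-0.012,0.15],[-0.0225,-0.012,0.15],[-0.0225,-0.012,0.15]], dr=[[0,0,0],[0,0,0],[0,0,0],[0,0,0],[0,0,0],[0,0,0],[0,0,0],[0,0,0]])

```text
time: 2.15
tool_pos: [0.5266, 0.0076, 0.0422]
tool_rot: [3.142, -0.0, 2.853]
contact_force: [-0.4, -0.3, 0.5]
opening: 0.0558
grip_force: 0.0
```

```bash
python3 d.py .5272 .0063 .006
```

```text
t 2.15 pos [0.5266 0.0076 0.0422] rot [ 3.142 -0.     2.853] F [-0.4 -0.3  0.5] open 0.0558 grip 0.0
tool shift [-0.0009 -0.001   0.0362]
```

>>> arm_command(fingers=[-0.22,-0.22,-0.22,0.1,0.4,0.4,0.4,0.4], travel=[[-0.001,-0.001,0.018],[-0.001,-0.001,0.033],[-0.001,-0.001,0.0355],[-0.001,-0.001,0.0355],[-0.001,-0.001,0.0355],[-0.001,-0.001,0.0355],[-0.001,-0.001,0.0355],[-0.001,-0.001,0.0355]], dr=[[0,0,0],[0,0,0],[0,0,0],[0,0,0],[0,0,0],[0,0,0],[0,0,0],[0,0,0]])

```text
time: 2.82
tool_pos: [0.5276, 0.0062, 0.0072]
tool_rot: [3.141, 0.001, 2.853]
contact_force: [-0.5, -0.3, -0.2]
opening: 0.029
grip_force: 0.0
```

>>> arm_command(fingers=[0.45,0.45,0.45,0.45,0.45,0.45,0.45,0.45], travel=[[0,0,0],[0,0,0],[0,0,-0.015],[0,0,-0.04],[0,0,-0.07],[0,0,-0.1],[0,0,-0.13],[0,0,-0.13]], dr=[[0,0,0],[0,0,0],[0,0,0],[0,0,0],[0,0,0],[0,0,0],[0,0,0],[0,0,0]])

```text
time: 3.48
tool_pos: [0.5304, 0.0058, 0.1424]
tool_rot: [3.14, 0.01, 2.853]
contact_force: [0.6, -0.4, 0.6]
opening: 0.0255
grip_force: 0.0
```

```bash
python3 d.py .576 .224 .14
```

```text
t 3.48 pos [0.5304 0.0058 0.1424] rot [3.14  0.01  2.853] F [ 0.6 -0.4  0.6] open 0.0255 grip 0.0
tool shift [0.0185 0.2221 0.0025]
```

The grasp missed: the fingers shut past 34 mm. I'll look.

```bash
python3 - <<'E'
from h import *
c=read_camera("wrist"); cv2.imwrite("pics/w2.png",c["color"]); W=pts(c)
H=cv2.cvtColor(c["color"],cv2.COLOR_BGR2HSV); m=(H[...,0]>105)&(H[...,0]<128)&(H[...,1]>150)
n,l,st,ce=cv2.connectedComponentsWithStats(m.astype(np.uint8)); i=1+np.argmax(st[1:,4]); p=W[l==i]; p=p[~np.isnan(p[:,2])]
print(ce[i],len(p),np.median(p,0),cv2.minEnclosingCircle(p[:,:2].astype(np.float32)),np.percentile(p[:,2],[5,95]))
E
python3 d.py 0 0 0
```

```text
[313.44423792 212.2035316 ] 1075 [0.52630675 0.00671013 0.01723282] ((0.5268585681915283, 0.0065341428853571415), 0.01644584722816944) [0.01597973 0.01832455]
t 3.53 pos [0.5291 0.0059 0.1396] rot [3.14  0.007 2.853] F [ 0.7 -0.3 -0.7] open 0.025 grip 0.0
tool shift [ 0.5065 -0.1565  0.136 ]
```

View pics/w2.png

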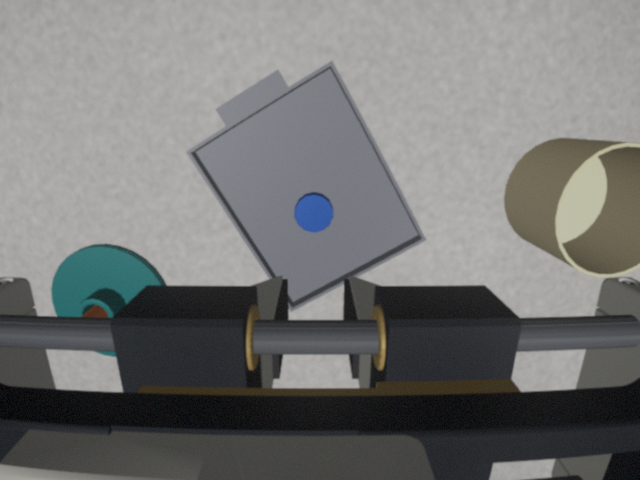

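The wrist view shows the tablet unmoved at (313,212), in the middle of the tray, with the fingertips near (287,280) and (345,280). I'll compare the real fingertips in the depth map with the reported TCP.

Run:
```python
from h import *
from scipy.spatial.transform import Rotation as Ro
c=read_camera("wrist"); o=observe(); R=Ro.from_euler("xyz",o["tool_rot"])
for d in(0,-.019):
    X=o["tool_pos"]+R.apply([0,0,d]); q=np.array(c["R"])@X+c["t"]
    print("proj",d,c["fx"]*q[0]/q[2]+c["cx"],c["fy"]*q[1]/q[2]+c["cy"],q)
W=pts(c); T=R.inv().apply((W-o["tool_pos"]).reshape(-1,3)).reshape(W.shape)
print("cam in tool",R.inv().apply(-np.array(c["R"]).T@c["t"]-o["tool_pos"]))
for r in(275,280,285,290,300,310,325,345,365):
    for s in (slice(230,316),slice(316,400)):
        t=T[r,s]; k=(t[:,2]<.03)&(t[:,2]>-.2)
        if k.any(): a=t[k]; print(r,len(a),"x",a[:,0].min().round(4),a[:,0].max().round(4),"y",a[:,1].min().round(4),a[:,1].max().round(4),"z",a[:,2].min().round(4),a[:,2].max().round(4))
c2=read_camera("scene"); W2=pts(c2); T2=R.inv().apply((W2-o["tool_pos"]).reshape(-1,3)).reshape(W2.shape)
near=(np.abs(T2)<[.03,.06,.06]).all(-1); vv,uu=np.nonzero(near); print(len(vv), uu.min(),uu.max(),vv.min(),vv.max())
print(T2[near][np.argsort(-T2[near][:,2])[:25]].round(4).tolist())
cr=c2["color"][max(0,vv.min()-30):vv.max()+80,uu.min()-50:uu.max()+50]; cv2.imwrite("pics/s2.png",cv2.resize(cr,None,fx=3,fy=3,interpolation=cv2.INTER_CUBIC)); print(cr.shape)
```

```text
proj 0 313.0476026522565 265.9823249598977 [-0.0012875   0.01558573  0.20720677]
proj -0.019 312.8924914920571 279.20273201828223 [-0.00125152  0.02081815  0.18894149]
cam in tool [ 0.07204646  0.00087841 -0.19490448]
280 22 x 0.0075 0.0095 y -0.0203 -0.0114 z -0.0432 -0.0383
280 22 x 0.0074 0.0096 y 0.0139 0.0227 z -0.0435 -0.038
285 37 x 0.0054 0.0098 y -0.0259 -0.0114 z -0.0494 -0.0391
285 37 x 0.0057 0.0096 y 0.0139 0.0284 z -0.0489 -0.0398
290 58 x 0.0033 0.0351 y -0.0226 -0.0114 z -0.1115 -0.0399
290 56 x 0.0034 0.035 y 0.0139 0.025 z -0.1113 -0.04
300 58 x -0.0012 0.035 y -0.0212 -0.0113 z -0.117 -0.0406
300 55 x -0.001 0.0351 y 0.0138 0.0237 z -0.1171 -0.041
310 58 x -0.0052 0.0351 y -0.0192 -0.0114 z -0.1221 -0.0424
310 56 x -0.0046 0.0349 y 0.0138 0.0219 z -0.1218 -0.0436
325 86 x 0.0283 0.0343 y -0.0165 0.001 z -0.1271 -0.1163
325 84 x 0.0282 0.0343 y 0.0012 0.0181 z -0.1271 -0.1161
345 85 x 0.0249 0.0301 y -0.0167 0.001 z -0.1278 -0.1193
345 84 x 0.0246 0.0299 y 0.0012 0.0186 z -0.1274 -0.1189
365 51 x -0.0089 0.0247 y -0.0171 -0.0115 z -0.1269 -0.0784
365 49 x -0.0094 0.0253 y 0.0139 0.0187 z -0.1277 -0.0778
203 319 346 185 201
[[-0.0055, -0.0132, -0.0332], [-0.007, -0.0149, -0.0333], [-0.01, -0.0154, -0.0343], [0.0045, -0.0123, -0.0344], [0.0005, 0.0177, -0.0347], [-0.0075, 0.0154, -0.0348], [0.0088, -0.0127, -0.035], [-0.0093, 0.014, -0.0351], [-0.0086, -0.0192, -0.0352], [-0.0036, -0.0119, -0.0352], [0.0009, -0.0124, -0.0358], [0.006, -0.0134, -0.0359], [0.0099, 0.0191, -0.0361], [-0.0095, 0.0195, -0.0368], [-0.0082, 0.0132, -0.0368], [-0.0077, -0.0116, -0.0369], [-0.0093, -0.0131, -0.0371], [0.0093, -0.0131, -0.0372], [-0.0114, -0.0143, -0.0376], [-0.0088, -0.019, -0.0377], [-0.0051, -0.0135, -0.0378], [-0.0044, -0.0112, -0.0382], [0.006, -0.0134, -0.0384], [-0.0076, -0.0227, -0.0387], [-0.0013, -0.0136, -0.0387]]
(126, 127, 3)
```

The depth maps of two cameras both put the real fingertips about 37 mm short of the reported TCP, so the first grasp closed about 4 cm above the tray. I'll descend by that much more, watching the force.

>>> arm_command(fingers=[-0.22,-0.22,-0.22,-0.22,-0.22,-0.22,-0.22,-0.22], travel=[[0,0,0.02],[0,0,0.05],[0,0,0.08],[0,0,0.11],[0,0,0.135],[0,0,0.145],[0,0,0.15],[0,0,0.15]], dr=[[0,0,0],[0,0,0],[0,0,0],[0,0,0],[0,0,0],[0,0,0],[0,0,0],[0,0,0]])

```text
time: 4.3
tool_pos: [0.5262, 0.0063, -0.0147]
tool_rot: [-3.141, -0.003, 2.853]
contact_force: [0.0, 0.3, 0.1]
opening: 0.0562
grip_force: 0.0
```

Run:
```python
from h import *
from d import go
from scipy.spatial.transform import Rotation as Ro
go(.5264,.0054,-.031)
c=read_camera("scene"); o=observe(); W=pts(c); R=Ro.from_euler("xyz",o["tool_rot"])
T=R.inv().apply((W-o["tool_pos"]).reshape(-1,3)).reshape(W.shape)
k=(abs(T[...,0])<.02)&(abs(T[...,1])<.06)&(abs(T[...,1])>.024)&(T[...,2]>-.07)&(W[...,2]>.012)
vv,uu=np.nonzero(k);print(uu.min(),uu.max(),vv.min(),vv.max(),np.sort(T[k][:,2])[-12:].round(4))
cr=c["color"][190:300,270:410]; cv2.imwrite("pics/s3.png",cv2.resize(cr,None,fx=5,fy=5,interpolation=cv2.INTER_CUBIC))
```

```text
t 4.3 pos [ 0.5262  0.0063 -0.0147] rot [-3.141e+00 -3.000e-03  2.853e+00] F [0.  0.3 0.1] open 0.0562 grip 0.0
tool shift [-0.0005 -0.0008  0.0163]
315 352 238 262 [-0.0364 -0.0363 -0.0363 -0.0362 -0.0342 -0.034  -0.0339 -0.0337 -0.032
 -0.0318 -0.0316 -0.0314]
```

View pics/s3.png

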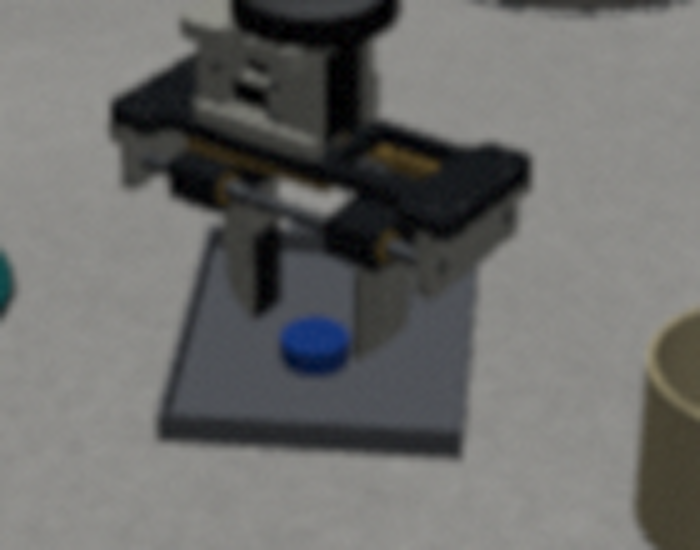

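In the crop the fingertips at (258,312) and (370,355) still hang above the tray floor, either side of the tablet at (315,345). This confirms the offset, so I'll go further down in small steps.

>>> arm_command(fingers=[-0.22,-0.22,-0.22,-0.22,-0.22], travel=[[0,0,0.005],[0,0,0.01],[0,0,0.013],[0,0,0.0145],[0,0,0.0145]], dr=[[0,0,0],[0,0,0],[0,0,0],[0,0,0],[0,0,0]])

```text
time: 4.77
tool_pos: [0.527, 0.0062, -0.0282]
tool_rot: [3.142, -0.0, 2.853]
contact_force: [0.0, -0.8, 0.6]
opening: 0.0559
grip_force: 0.0
```

>>> arm_command(fingers=[-0.22,-0.22,-0.22], travel=[[0,0,0.001],[0,0,0.002],[0,0,0.002]], dr=[[0,0,0],[0,0,0],[0,0,0]])

```text
time: 5.02
tool_pos: [0.5271, 0.0062, -0.0301]
tool_rot: [3.142, 0.0, 2.853]
contact_force: [-0.4, 0.2, 0.1]
opening: 0.0562
grip_force: 0.0
```

No contact so far. Closing on the tablet.

>>> arm_command(fingers=[0.1,0.4,0.5,0.5,0.5,0.5,0.5,0.5], travel=[[0,0,0],[0,0,0],[0,0,0],[0,0,0],[0,0,0],[0,0,0],[0,0,0],[0,0,0]], dr=[[0,0,0],[0,0,0],[0,0,0],[0,0,0],[0,0,0],[0,0,0],[0,0,0],[0,0,0]])

```text
time: 5.68
tool_pos: [0.5271, 0.0062, -0.03]
tool_rot: [3.141, 0.0, 2.853]
contact_force: [-0.3, 0.2, 1.3]
opening: 0.0335
grip_force: 20.0
```

>>> arm_command(fingers=[0.5,0.5,0.5,0.5,0.5,0.5,0.5,0.5], travel=[[0,0,-0.01],[0,0,-0.035],[0,0,-0.065],[0,0,-0.095],[0,0,-0.12],[0,0,-0.14],[0,0,-0.14],[0,0,-0.14]], dr=[[0,0,0],[0,0,0],[0,0,0],[0,0,0],[0,0,0],[0,0,0],[0,0,0],[0,0,0]])

```text
time: 6.35
tool_pos: [0.5277, 0.0061, 0.1114]
tool_rot: [3.141, 0.003, 2.853]
contact_force: [-0.9, -0.2, -0.8]
opening: 0.0332
grip_force: 20.0
```

```bash
python3 d.py .575 .223 .115
```

```text
t 6.35 pos [0.5277 0.0061 0.1114] rot [3.141e+00 3.000e-03 2.853e+00] F [-0.9 -0.2 -0.8] open 0.0332 grip 20.0
tool shift [ 0.0164  0.2214 -0.0035]
```

>>> arm_command(fingers=[0.5,0.5,0.5,0.5,0.5,0.5,0.5,0.5], travel=[[0.002,0.02,0],[0.005,0.055,0],[0.008,0.095,0],[0.011,0.135,0],[0.013,0.17,0],[0.015,0.2,0],[0.016,0.215,0],[0.016,0.221,0]], dr=[[0,0,0],[0,0,0],[0,0,0],[0,0,0],[0,0,0],[0,0,0],[0,0,0],[0,0,0]])

```text
time: 7.02
tool_pos: [0.5737, 0.225, 0.1081]
tool_rot: [-3.141, -0.003, 2.856]
contact_force: [-0.3, 0.3, -1.1]
opening: 0.0331
grip_force: 20.0
```

>>> arm_command(fingers=[0.5,0.5,0.5,0.5,0.5], travel=[[0,0,0],[0,0,0.02],[0,0,0.045],[0,0,0.065],[0,0,0.065]], dr=[[0,0,0],[0,0,0],[0,0,0],[0,0,0],[0,0,0]])

```text
time: 7.43
tool_pos: [0.5712, 0.22, 0.0403]
tool_rot: [-3.137, -0.008, 2.851]
contact_force: [-1.2, 0.0, 0.3]
opening: 0.0334
grip_force: 20.0
```

```bash
python3 d.py .575 .223 .045
python3 - <<'E'
from h import *
c=read_camera("wrist"); cv2.imwrite("pics/w4.png",c["color"])
E
```

```text
t 7.43 pos [0.5712 0.22   0.0403] rot [-3.137 -0.008  2.851] F [-1.2  0.   0.3] open 0.0334 grip 20.0
tool shift [-0.0027  0.0039 -0.0048]
```

View pics/w4.png

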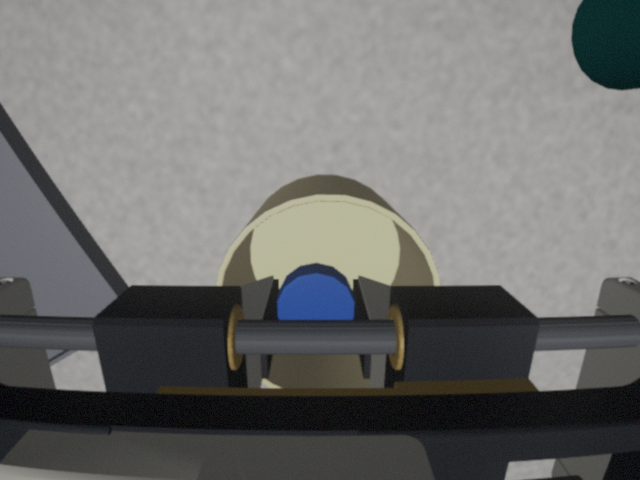

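The tablet at (316,300) is held inside the mouth outline, which spans columns 218–440 (centre about 329). I'll shift about 4 mm, lower a little and release.

>>> arm_command(fingers=[0.5,0.5,0.5,0.1,0.0,0.0,0.0,0.0], travel=[[0,0.004,0.005],[0,0.004,0.015],[0,0.004,0.015],[0,0.004,0.015],[0,0.004,0.015],[0,0.004,0.015],[0,0.004,0.015],[0,0.004,0.015]], dr=[[0,0,0],[0,0,0],[0,0,0],[0,0,0],[0,0,0],[0,0,0],[0,0,0],[0,0,0]])

```text
time: 8.15
tool_pos: [0.576, 0.2265, 0.0303]
tool_rot: [3.141, 0.001, 2.853]
contact_force: [-0.4, 0.1, -0.6]
opening: 0.0458
grip_force: 0.0
```

>>> arm_command(fingers=[0,0,0,0,0,0,0,0], travel=[[0,0,-0.02],[0,0,-0.05],[0,0,-0.08],[0,0,-0.11],[0,0,-0.14],[0,0,-0.16],[0,0,-0.16],[0,0,-0.16]], dr=[[0,0,0],[0,0,0],[0,0,0],[0,0,0],[0,0,0],[0,0,0],[0,0,0],[0,0,0]])

```text
time: 8.82
tool_pos: [0.5764, 0.2266, 0.1913]
tool_rot: [3.14, 0.003, 2.853]
contact_force: [0.3, -0.2, 0.4]
opening: 0.0458
grip_force: 0.0
```

>>> arm_command(fingers=[0,0], travel=[[0,0,0],[0,0,0]], dr=[[0,0,0],[0,0,0]])

```text
time: 8.98
tool_pos: [0.575, 0.2262, 0.1883]
tool_rot: [-3.14, -0.002, 2.853]
contact_force: [-0.3, 0.9, 0.1]
opening: 0.046
grip_force: 0.0
```

```bash
cat >> h.py <<'E'
def tin(c,W):
    H=cv2.cvtColor(c["color"],cv2.COLOR_BGR2HSV)
    m=(H[...,0]>20)&(H[...,0]<36)&(H[...,1]>45)&(abs(W[...,2]-.08)<.006)
    p=W[m][:,:2].astype(np.float32); m2=abs(p-np.median(p,0)).max(1)<.08; p=p[m2]
    print("tin rim",len(p),cv2.minEnclosingCircle(p),np.nanmedian(W[m][:,2]))
    # algebraic circle fit
    A=np.c_[2*p,np.ones(len(p))]; s=np.linalg.lstsq(A,(p**2).sum(1),rcond=None)[0]; print("fit",s[:2],np.sqrt(s[2]+s[0]**2+s[1]**2))
def tab(c,W):
    H=cv2.cvtColor(c["color"],cv2.COLOR_BGR2HSV)
    m=(H[...,0]>105)&(H[...,0]<128)&(H[...,1]>150)
    n,l,st,ce=cv2.connectedComponentsWithStats(m.astype(np.uint8))
    for i in range(1,n):
        if st[i,4]>40: print("tablet",ce[i],st[i,4],np.nanmedian(W[l==i],0))
E
python3 - <<'E'
from h import *
from d import go
go(.555,-.2046,.2)
for n in("wrist","top"):
    c=read_camera(n);W=pts(c); print(n); tin(c,W); tab(c,W)
go(.555,-.2046,.2)
E
```

```text
t 8.98 pos [0.575  0.2262 0.1883] rot [-3.140e+00 -2.000e-03  2.853e+00] F [-0.3  0.9  0.1] open 0.046 grip 0.0
tool shift [-0.1035 -0.4187 -0.0113]
wrist
tin rim 439 ((0.575013279914856, 0.22660166025161743), 0.050052933394908905) 0.07742586497800678
fit [0.57508671 0.22627185] 0.04859215784584811
tablet [316.31428571 209.69411765] 595 [0.57687077 0.22793135 0.01824166]
top
tin rim 27 ((0.5574742555618286, 0.22977687418460846), 0.04513503983616829) 0.07784221675633247
fit [0.57562967 0.22347415] 0.0488091591202097
t 9.08 pos [0.5752 0.2263 0.1885] rot [-3.140e+00 -2.000e-03  2.853e+00] F [1.3 0.2 0.2] open 0.046 grip 0.0
tool shift [-0.1033 -0.4188 -0.0112]
```

The tablet is in the tin at (0.577, 0.228). Now over to the lids.

>>> arm_command(fingers=[0,0,0,0,0,0,0,0], travel=[[-0.006,-0.025,0],[-0.014,-0.055,0],[-0.022,-0.09,0],[-0.03,-0.125,0],[-0.039,-0.16,0],[-0.048,-0.195,0],[-0.056,-0.23,0],[-0.065,-0.265,0]], dr=[[0,0,0],[0,0,0],[0,0,0],[0,0,0],[0,0,0],[0,0,0],[0,0,0],[0,0,0]])

```text
time: 9.75
tool_pos: [0.5619, -0.0477, 0.1892]
tool_rot: [3.142, -0.001, 2.853]
contact_force: [0.9, 0.4, -1.2]
opening: 0.0461
grip_force: 0.0
```

>>> arm_command(fingers=[0,0,0,0,0,0,0,0], travel=[[-0.008,-0.035,0],[-0.017,-0.07,0],[-0.025,-0.105,0],[-0.032,-0.13,0],[-0.036,-0.148,0],[-0.038,-0.154,0],[-0.038,-0.154,0],[-0.038,-0.154,0]], dr=[[0,0,0],[0,0,0],[0,0,0],[0,0,0],[0,0,0],[0,0,0],[0,0,0],[0,0,0]])

```text
time: 10.42
tool_pos: [0.5551, -0.2038, 0.1893]
tool_rot: [3.141, -0.001, 2.853]
contact_force: [-0.2, 0.6, -0.4]
opening: 0.0457
grip_force: 0.0
```

>>> arm_command(fingers=[0,0,0,0], travel=[[0,0,0.0],[0,0,0.0],[0,0,0],[0,0,0]], dr=[[0,0,0],[0,0,0],[0,0,0],[0,0,0]])

```text
time: 10.75
tool_pos: [0.5554, -0.2037, 0.19]
tool_rot: [3.141, 0.0, 2.854]
contact_force: [-0.7, 0.3, 0.1]
opening: 0.0459
grip_force: 0.0
```

```bash
cat >> h.py <<'E'
def lids(c,W):
    H=cv2.cvtColor(c["color"],cv2.COLOR_BGR2HSV); h,s=H[...,0],H[...,1]; Z=W[...,2]
    o=(h<20)&(s>120); t=(h>75)&(h<100)&(s>100)
    zt=np.nanpercentile(Z[o],97)
    for n,m in(("stem",o),("stemtop",o&(abs(Z-zt)<.004)),("teal disc",t&(Z<zt-.048)),("collar",t&(Z>zt-.045))):
        p=W[m&~np.isnan(Z)]
        if len(p)>8: print(n,len(p),np.median(p,0).round(4),np.round(cv2.minEnclosingCircle(p[:,:2].astype(np.float32))[0],4),round(cv2.minEnclosingCircle(p[:,:2].astype(np.float32))[1],4))
E
python3 - <<'E'
from h import *
from d import go
c=read_camera("wrist");W=pts(c); lids(c,W); cv2.imwrite("pics/w5.png",c["color"])
go(.555,-.2046,.1)
E
```

```text
stem 995 [ 0.5472 -0.1981  0.3153] [ 0.5306 -0.1979] 0.0587
stemtop 56 [ 0.5263 -0.2132  0.3282] [ 0.5306 -0.1979] 0.0587
teal disc 9596 [ 0.5496 -0.2016  0.0203] [ 0.555  -0.2034] 0.0568
collar 634 [ 0.5256 -0.2162  0.3287] [ 0.5422 -0.1969] 0.0649
t 10.8 pos [ 0.5554 -0.2039  0.1901] rot [3.141 0.    2.854] F [ 0.1  0.6 -0.1] open 0.0454 grip 0.0
tool shift [ 0.0002 -0.0008  0.0901]
```

>>> arm_command(fingers=[0,0,0,0,0,0,0,0], travel=[[0.0005,-0.001,0.025],[0.0005,-0.001,0.055],[0.0005,-0.001,0.085],[0.0005,-0.001,0.115],[0.0005,-0.001,0.14],[0.0005,-0.001,0.16],[0.0005,-0.001,0.171],[0.0005,-0.001,0.176]], dr=[[0,0,0],[0,0,0],[0,0,0],[0,0,0],[0,0,0],[0,0,0],[0,0,0],[0,0,0]])

```text
time: 11.47
tool_pos: [0.5536, -0.2048, 0.0122]
tool_rot: [3.141, -0.003, 2.853]
contact_force: [1.6, -0.1, 0.8]
opening: 0.0462
grip_force: 0.0
```

>>> arm_command(fingers=[0,0,0], travel=[[0,0,0],[0,0,0],[0,0,0]], dr=[[0,0,0],[0,0,0],[0,0,0]])

```text
time: 11.72
tool_pos: [0.5555, -0.2058, 0.0154]
tool_rot: [-3.141, 0.003, 2.853]
contact_force: [1.0, -0.6, 0.9]
opening: 0.046
grip_force: 0.0
```

Run:
```python
from h import *
from d import go
go(.5546,-.2046,.014)
c=read_camera("wrist"); cv2.imwrite("pics/w6.png",c["color"])
```

```text
t 11.72 pos [ 0.5555 -0.2058  0.0154] rot [-3.141e+00  3.000e-03  2.853e+00] F [ 1.  -0.6  0.9] open 0.046 grip 0.0
tool shift [0.0012 0.0009 0.0014]
```

View pics/w6.png

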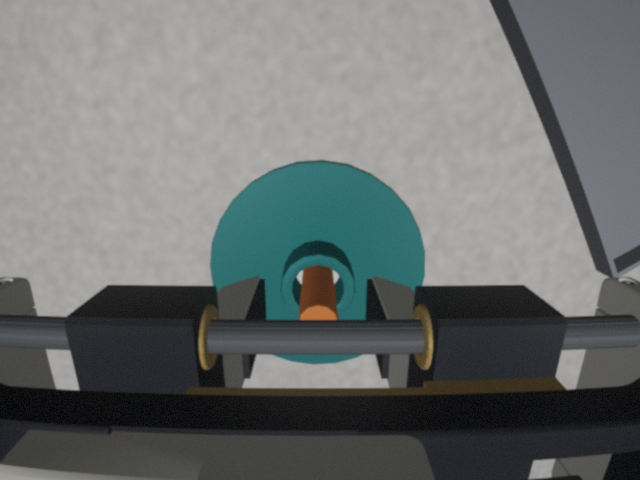

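The stem at (318,300) sits midway between the finger pads at columns 265 and 368, with the tips above the collar. Closing.

>>> arm_command(fingers=[0.3,0.5,0.65,0.8,0.85,0.85,0.85,0.85], travel=[[0,0,0],[0,0,0],[0,0,0],[0,0,0],[0,0,0],[0,0,0],[0,0,0],[0,0,0]], dr=[[0,0,0],[0,0,0],[0,0,0],[0,0,0],[0,0,0],[0,0,0],[0,0,0],[0,0,0]], squeeze=35)

```text
time: 12.43
tool_pos: [0.5544, -0.2052, 0.0138]
tool_rot: [3.141, -0.0, 2.853]
contact_force: [0.1, 0.7, -0.1]
opening: 0.0155
grip_force: 35.0
```

>>> arm_command(fingers=[0.85,0.85,0.85,0.85,0.85,0.85,0.85,0.85], travel=[[0,0,0],[0,0,-0.005],[0,0,-0.015],[0,0,-0.03],[0,0,-0.045],[0,0,-0.06],[0,0,-0.075],[0,0,-0.085]], dr=[[0,0,0],[0,0,0],[0,0,0],[0,0,0],[0,0,0],[0,0,0],[0,0,0],[0,0,0]])

```text
time: 13.1
tool_pos: [0.555, -0.2058, 0.1012]
tool_rot: [-3.141, 0.002, 2.853]
contact_force: [0.8, -0.5, -1.7]
opening: 0.0148
grip_force: 35.0
```

>>> arm_command(fingers=[0.85,0.85,0.85,0.85,0.85,0.85,0.85,0.85], travel=[[0,0,-0.015],[0,0,-0.03],[0,0,-0.04],[0,0,-0.05],[0,0,-0.055],[0,0,-0.055],[0,0,-0.055],[0,0,-0.055]], dr=[[0,0,0],[0,0,0],[0,0,0],[0,0,0],[0,0,0],[0,0,0],[0,0,0],[0,0,0]])

```text
time: 13.77
tool_pos: [0.554, -0.2052, 0.153]
tool_rot: [3.141, -0.002, 2.853]
contact_force: [-0.2, 0.3, -1.3]
opening: 0.0149
grip_force: 35.0
```

Run:
```python
from h import *
from d import go
go(.5751,.2264,.155)
c=read_camera("wrist"); W=pts(c); c["color"][~(W[...,2]<.25)]=0; lids(c,W)
go(.5751,.2264,.155)
c=read_camera("scene"); W=pts(c); W[~(W[...,0]>.45)]=np.nan; c["color"][np.isnan(W[...,2])]=0;c["color"][:,:150]=0; c["color"][:,320:]=0; lids(c,W)
```

```text
t 13.77 pos [ 0.554  -0.2052  0.153 ] rot [ 3.141e+00 -2.000e-03  2.853e+00] F [-0.2  0.3 -1.3] open 0.0149 grip 35.0
tool shift [ 0.1027  0.4197 -0.0016]
stem 1663 [ 0.5481 -0.2023  0.2015] [ 0.5555 -0.2052] 0.011
stemtop 421 [ 0.5491 -0.2026  0.2149] [ 0.5509 -0.2032] 0.0078
teal disc 19341 [ 0.5306 -0.195   0.1595] [ 0.5541 -0.204 ] 0.0574
collar 1231 [ 0.5405 -0.1995  0.1826] [ 0.5445 -0.2014] 0.0223
t 13.82 pos [ 0.554  -0.2052  0.1529] rot [ 3.141e+00 -2.000e-03  2.853e+00] F [ 0.4 -1.3 -2.9] open 0.0151 grip 35.0
tool shift [ 0.1027  0.4197 -0.0017]
stem 139 [ 0.569  -0.1973  0.1967] [ 0.6776 -0.1576] 0.1403
teal disc 870 [ 0.568  -0.1932  0.1584] [ 0.5565 -0.2036] 0.0576
collar 41 [ 0.5719 -0.184   0.3591] [ 0.5767 -0.1763] 0.0622
```

Lifted cleanly, with the wrist force matching the lids' weight. Carrying them to the tin.

>>> arm_command(fingers=[0.85,0.85,0.85,0.85,0.85,0.85,0.85,0.85], travel=[[0.002,0.008,0],[0.006,0.024,0],[0.011,0.046,0],[0.018,0.072,0],[0.025,0.1,0],[0.032,0.13,0],[0.039,0.16,0],[0.046,0.19,0]], dr=[[0,0,0],[0,0,0],[0,0,0],[0,0,0],[0,0,0],[0,0,0],[0,0,0],[0,0,0]])

```text
time: 14.53
tool_pos: [0.564, -0.0081, 0.1537]
tool_rot: [3.141, -0.001, 2.853]
contact_force: [1.1, -0.2, -2.4]
opening: 0.0152
grip_force: 35.0
```

>>> arm_command(fingers=[0.85,0.85,0.85,0.85,0.85,0.85,0.85,0.85], travel=[[0.0075,0.03,0],[0.015,0.06,0],[0.022,0.09,0],[0.029,0.12,0],[0.036,0.147,0],[0.042,0.17,0],[0.047,0.19,0],[0.051,0.207,0]], dr=[[0,0,0],[0,0,0],[0,0,0],[0,0,0],[0,0,0],[0,0,0],[0,0,0],[0,0,0]])

```text
time: 15.2
tool_pos: [0.5737, 0.2052, 0.1535]
tool_rot: [3.141, -0.001, 2.854]
contact_force: [0.1, -0.4, -2.0]
opening: 0.0151
grip_force: 35.0
```

>>> arm_command(fingers=[0.85,0.85,0.85,0.85,0.85,0.85,0.85,0.85], travel=[[0.003,0.01,0],[0.005,0.018,0],[0.0054,0.021,0],[0.0054,0.021,0],[0.0054,0.021,0],[0.0054,0.021,0],[0.0054,0.021,0],[0.0054,0.021,0]], dr=[[0,0,0],[0,0,0],[0,0,0],[0,0,0],[0,0,0],[0,0,0],[0,0,0],[0,0,0]])

```text
time: 15.87
tool_pos: [0.5755, 0.2238, 0.154]
tool_rot: [3.142, 0.0, 2.852]
contact_force: [-0.2, -0.5, -1.6]
opening: 0.0151
grip_force: 35.0
```

Run:
```python
from h import *
from d import go
go(.5747,.2246,.155)
c=read_camera("wrist"); W=pts(c); cv2.imwrite("pics/w7.png",c["color"]); 
c=read_camera("scene"); cv2.imwrite("pics/s7.png",cv2.resize(c["color"][170:320,360:500],None,fx=4,fy=4,interpolation=cv2.INTER_CUBIC))
W=pts(c); H=cv2.cvtColor(c["color"],cv2.COLOR_BGR2HSV); h,s=H[...,0],H[...,1]; Z=W[...,2]
near=(abs(W[...,0]-.575)<.09)&(abs(W[...,1]-.225)<.09)
def fit(p,r):
    from scipy.optimize import least_squares
    f=least_squares(lambda q:np.hypot(*(p-q).T)-r,p.mean(0)-[.01,0],loss="soft_l1",f_scale=.001); return f.x.round(4),len(p)
tinw=near&(h>18)&(h<38)&(s>45)&(Z>.015)&(Z<.068); print("tin outer",fit(W[tinw][:,:2],.051))
sk=near&(h>75)&(h<100)&(s>100)&(Z>.13)&(Z<.18); print("teal",cv2.minEnclosingCircle(W[sk][:,:2].astype(np.float32)),np.nanpercentile(Z[sk],[2,50,98]))
```

```text
t 15.87 pos [0.5755 0.2238 0.154 ] rot [3.142 0.    2.852] F [-0.2 -0.5 -1.6] open 0.0151 grip 35.0
tool shift [ 0.001   0.0006 -0.001 ]
tin outer (array([0.5756, 0.2244]), 1639)
teal ((0.577591598033905, 0.22376927733421326), 0.058319538831710815) [0.15526982 0.15931532 0.17734921]
```

View pics/s7.png

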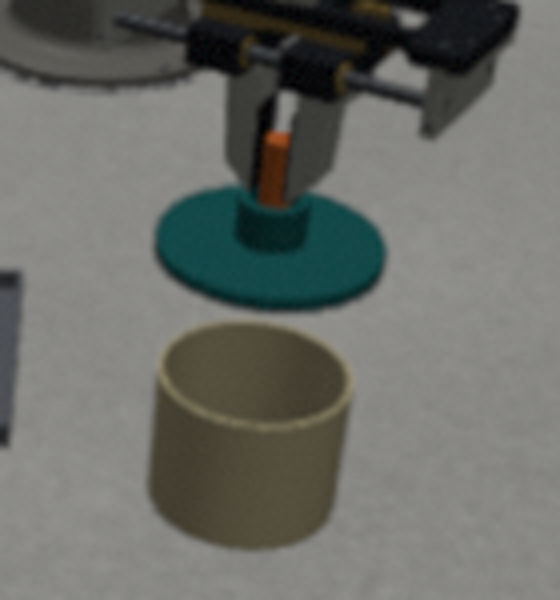

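The nested lids hang over the tin, with the disc centred at crop (270,245) and the mouth at (255,375). The tin estimates agree with the stem to 1–2 mm, so I'll lower slowly.

>>> arm_command(fingers=[0.85,0.85,0.85,0.85,0.85,0.85,0.85,0.85], travel=[[0,0,0.008],[0,0,0.02],[0,0,0.033],[0,0,0.044],[0,0,0.052],[0,0,0.056],[0,0,0.056],[0,0,0.056]], dr=[[0,0,0],[0,0,0],[0,0,0],[0,0,0],[0,0,0],[0,0,0],[0,0,0],[0,0,0]])

```text
time: 16.63
tool_pos: [0.5756, 0.2245, 0.0981]
tool_rot: [3.141, 0.0, 2.853]
contact_force: [1.3, 0.5, -1.6]
opening: 0.0155
grip_force: 35.0
```

>>> arm_command(fingers=[0.85,0.85,0.85,0.85,0.85,0.85], travel=[[0,0,0.0015],[0,0,0.003],[0,0,0.005],[0,0,0.006],[0,0,0.006],[0,0,0.006]], dr=[[0,0,0],[0,0,0],[0,0,0],[0,0,0],[0,0,0],[0,0,0]])

```text
time: 17.13
tool_pos: [0.5753, 0.2245, 0.0919]
tool_rot: [3.142, -0.0, 2.853]
contact_force: [-0.5, 0.1, -1.5]
opening: 0.0152
grip_force: 35.0
```

>>> arm_command(fingers=[0.85,0.85,0.85,0.85,0.85,0.85], travel=[[0,0,0.0015],[0,0,0.003],[0,0,0.0045],[0,0,0.006],[0,0,0.006],[0,0,0.006]], dr=[[0,0,0],[0,0,0],[0,0,0],[0,0,0],[0,0,0],[0,0,0]])

```text
time: 17.63
tool_pos: [0.5752, 0.2244, 0.0858]
tool_rot: [-3.141, -0.0, 2.853]
contact_force: [-1.0, 0.2, -1.9]
opening: 0.0155
grip_force: 35.0
```

>>> arm_command(fingers=[0.85,0.85,0.85,0.85], travel=[[0,0,0.0007],[0,0,0.0015],[0,0,0.0015],[0,0,0.0015]], dr=[[0,0,0],[0,0,0],[0,0,0],[0,0,0]])

```text
time: 17.97
tool_pos: [0.5753, 0.2245, 0.0844]
tool_rot: [3.142, -0.0, 2.853]
contact_force: [0.2, 0.2, -1.4]
opening: 0.015
grip_force: 35.0
```

>>> arm_command(fingers=[0.85,0.85,0.85,0.85], travel=[[0,0,0.0007],[0,0,0.0015],[0,0,0.0015],[0,0,0.0015]], dr=[[0,0,0],[0,0,0],[0,0,0],[0,0,0]])

```text
time: 18.3
tool_pos: [0.5755, 0.2246, 0.0838]
tool_rot: [3.141, 0.001, 2.853]
contact_force: [-1.9, 0.1, 5.6]
opening: 0.015
grip_force: 35.0
```

The flange meets the rim right at the predicted height (5.6 N). Letting go.

>>> arm_command(fingers=[0.6,0.45,0.3,0.1,-0.1,-0.3,-0.3,-0.3], travel=[[0,0,0],[0,0,0],[0,0,0],[0,0,0],[0,0,0],[0,0,0],[0,0,0],[0,0,0]], dr=[[0,0,0],[0,0,0],[0,0,0],[0,0,0],[0,0,0],[0,0,0],[0,0,0],[0,0,0]])

```text
time: 18.97
tool_pos: [0.5754, 0.2245, 0.0829]
tool_rot: [3.142, -0.0, 2.853]
contact_force: [-0.4, -0.3, -0.4]
opening: 0.0583
grip_force: 0.0
```

>>> arm_command(fingers=[-0.3,-0.3,-0.3,-0.3], travel=[[0,0,0],[0,0,0],[0,0,0],[0,0,0]], dr=[[0,0,0],[0,0,0],[0,0,0],[0,0,0]])

```text
time: 19.3
tool_pos: [0.5754, 0.2245, 0.083]
tool_rot: [3.141, 0.0, 2.853]
contact_force: [0.5, -0.1, 0.0]
opening: 0.0598
grip_force: 0.0
```

Run:
```python
from h import *
from d import go
from scipy.spatial.transform import Rotation as Ro
go(.5747,.2246,.06)
c=read_camera("wrist"); W=pts(c); cv2.imwrite("pics/w8.png",c["color"]); o=observe(); R=Ro.from_euler("xyz",o["tool_rot"])
k=c["color"].copy(); k[~(W[...,2]<.16)]=0; c["color"]=k; lids(c,W)
H=cv2.cvtColor(k,cv2.COLOR_BGR2HSV); m=(H[...,0]>75)&(H[...,0]<100)&(H[...,1]>100)&(W[...,2]<.1)&(W[...,2]>.08)
p=W[m]; q=np.linalg.lstsq(np.c_[p[:,:2]-p[:,:2].mean(0),np.ones(len(p))],p[:,2],rcond=None)[0]; print("disc plane",q)
c=read_camera("scene"); cv2.imwrite("pics/s8.png",cv2.resize(c["color"][170:320,360:500],None,fx=4,fy=4,interpolation=cv2.INTER_CUBIC))
W=pts(c);T=R.inv().apply((W-o["tool_pos"]).reshape(-1,3)).reshape(W.shape)
H=cv2.cvtColor(c["color"],cv2.COLOR_BGR2HSV); m=(H[...,0]>75)&(H[...,0]<100)&(H[...,1]>100)&(abs(W[...,0]-.57)<.08)&(abs(W[...,1]-.22)<.08)
print("teal z",np.nanpercentile(W[m][:,2],[5,50,90,98]))
```

```text
t 19.3 pos [0.5754 0.2245 0.083 ] rot [3.141 0.    2.853] F [ 0.5 -0.1  0. ] open 0.0598 grip 0.0
tool shift [ 0.0007 -0.0001  0.023 ]
stem 1588 [0.5695 0.2275 0.1315] [0.575  0.2256] 0.0079
stemtop 382 [0.5702 0.2273 0.1456] [0.5723 0.2266] 0.0071
teal disc 30290 [0.5433 0.2501 0.09  ] [0.5401 0.3016] 0.1392
collar 2605 [0.5672 0.2314 0.1137] [0.5325 0.2983] 0.1132
disc plane [ 0.00266255 -0.00430829  0.09027431]
teal z [0.08634871 0.09011284 0.10704055 0.193462  ]
```

View pics/s8.png

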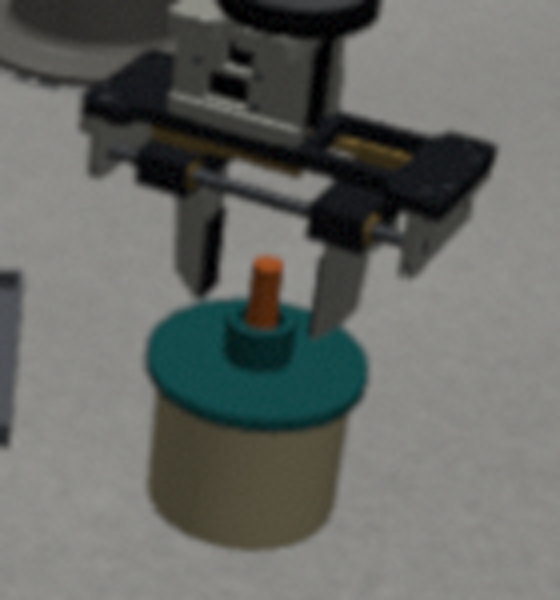

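Fully seated: stem top at 0.146 m, disc at 0.090 m and level, with the open fingers either side of the collar at crop (260,335). Now I'll lower onto the collar.

>>> arm_command(fingers=[-0.3,-0.3,-0.3,-0.3,-0.3,-0.3,-0.3], travel=[[0,0,0.005],[0,0,0.012],[0,0,0.018],[0,0,0.022],[0,0,0.022],[0,0,0.022],[0,0,0.022]], dr=[[0,0,0],[0,0,0],[0,0,0],[0,0,0],[0,0,0],[0,0,0],[0,0,0]])

```text
time: 19.98
tool_pos: [0.5755, 0.2245, 0.061]
tool_rot: [3.141, 0.0, 2.853]
contact_force: [-0.3, 0.3, -0.4]
opening: 0.0594
grip_force: 0.0
```

>>> arm_command(fingers=[-0.1,0.1,0.2,0.3,0.4,0.4,0.4,0.4], travel=[[0,0,0],[0,0,0],[0,0,0],[0,0,0],[0,0,0],[0,0,0],[0,0,0],[0,0,0]], dr=[[0,0,0],[0,0,0],[0,0,0],[0,0,0],[0,0,0],[0,0,0],[0,0,0],[0,0,0]], squeeze=20)

```text
time: 20.65
tool_pos: [0.5754, 0.2245, 0.0611]
tool_rot: [3.141, 0.0, 2.853]
contact_force: [0.1, 0.1, 1.2]
opening: 0.0358
grip_force: 20.0
```

>>> arm_command(fingers=[0.4,0.4,0.4,0.4], travel=[[0,0,0],[0,0,0],[0,0,0],[0,0,0]], dr=[[0,0,0],[0,0,0],[0,0,0],[0,0,0]])

```text
time: 20.98
tool_pos: [0.5754, 0.2245, 0.0611]
tool_rot: [3.141, 0.0, 2.853]
contact_force: [-0.6, 0.2, 2.8]
opening: 0.0354
grip_force: 20.0
```

>>> arm_command(fingers=[0.4,0.4,0.4,0.4,0.4,0.4,0.4,0.4], travel=[[0,0,-0.002],[0,0,-0.005],[0,0,-0.01],[0,0,-0.015],[0,0,-0.02],[0,0,-0.025],[0,0,-0.025],[0,0,-0.025]], dr=[[0,0,0],[0,0,0],[0,0,0],[0,0,0],[0,0,0],[0,0,0],[0,0,0],[0,0,0]])

```text
time: 21.65
tool_pos: [0.5756, 0.2246, 0.0864]
tool_rot: [3.141, 0.001, 2.853]
contact_force: [-0.1, -0.0, -0.7]
opening: 0.0355
grip_force: 20.0
```

Run:
```python
from h import *
from d import go
go(.5747,.2246,.155)
c=read_camera("wrist"); cv2.imwrite("pics/w9.png",c["color"][150:430,180:460])
c=read_camera("scene"); k=cv2.resize(c["color"][170:320,360:500],None,fx=3,fy=3,interpolation=cv2.INTER_CUBIC)
w=cv2.imread("pics/w9.png"); w=cv2.resize(w,(380,380)); k=k[:380,:410]; cv2.imwrite("pics/c9.png",np.hstack([k,w]))
```

```text
t 21.65 pos [0.5756 0.2246 0.0864] rot [3.141e+00 1.000e-03 2.853e+00] F [-0.1 -0.  -0.7] open 0.0355 grip 20.0
tool shift [ 0.0008 -0.0002 -0.0686]
```

View pics/c9.png

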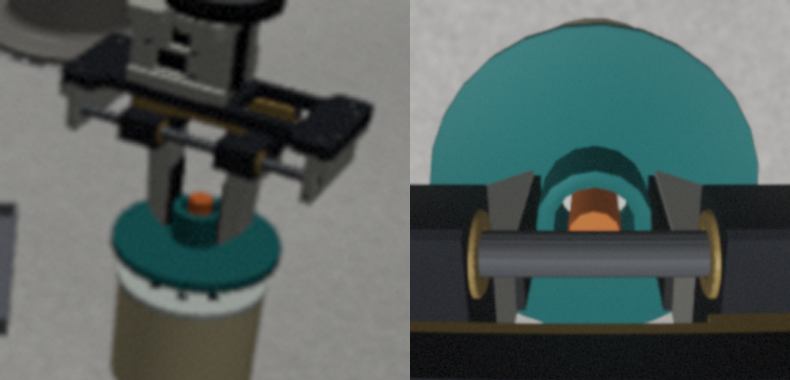

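The left half shows the white inner lid staying on the tin at (190,290) while the teal lid rises. The right half shows the stem at (597,205) clear inside the collar. I'll keep lifting.

>>> arm_command(fingers=[0.4,0.4,0.4,0.4,0.4,0.4,0.4,0.4], travel=[[0,0,-0.003],[0,0,-0.009],[0,0,-0.016],[0,0,-0.024],[0,0,-0.032],[0,0,-0.04],[0,0,-0.048],[0,0,-0.054]], dr=[[0,0,0],[0,0,0],[0,0,0],[0,0,0],[0,0,0],[0,0,0],[0,0,0],[0,0,0]])

```text
time: 22.42
tool_pos: [0.5757, 0.2245, 0.1414]
tool_rot: [3.141, 0.001, 2.853]
contact_force: [-0.4, -0.1, -1.0]
opening: 0.0355
grip_force: 20.0
```

>>> arm_command(fingers=[0.4,0.4,0.4,0.4,0.4,0.4,0.4,0.4], travel=[[0,0,-0.006],[0,0,-0.012],[0,0,-0.018],[0,0,-0.022],[0,0,-0.022],[0,0,-0.022],[0,0,-0.022],[0,0,-0.022]], dr=[[0,0,0],[0,0,0],[0,0,0],[0,0,0],[0,0,0],[0,0,0],[0,0,0],[0,0,0]])

```text
time: 23.08
tool_pos: [0.5751, 0.2244, 0.1614]
tool_rot: [-3.141, -0.001, 2.853]
contact_force: [0.2, -0.3, -1.5]
opening: 0.0354
grip_force: 20.0
```

>>> arm_command(fingers=[0.4,0.4,0.4,0.4,0.4,0.4], travel=[[0,0,0],[0,0,0],[0,0,0],[0,0,0],[0,0,0],[0,0,0]], dr=[[0,0,0],[0,0,0],[0,0,0],[0,0,0],[0,0,0],[0,0,0]])

```text
time: 23.58
tool_pos: [0.5753, 0.2245, 0.1619]
tool_rot: [3.141, 0.0, 2.853]
contact_force: [-0.1, -0.1, -0.6]
opening: 0.0353
grip_force: 20.0
```

Run:
```python
from h import *
from d import go
go(.5747,.2246,.155)
c=read_camera("scene"); cv2.imwrite("pics/s10.png",cv2.resize(c["color"][150:320,350:500],None,fx=3,fy=3,interpolation=cv2.INTER_CUBIC))
W=pts(c);H=cv2.cvtColor(c["color"],cv2.COLOR_BGR2HSV); h,s=H[...,0],H[...,1]
n=(abs(W[...,0]-.575)<.09)&(abs(W[...,1]-.225)<.09)
t=n&(h>75)&(h<100)&(s>100); p=W[t]; print("teal z",np.nanpercentile(p[:,2],[1,10,50,90]))
p=p[abs(p[:,2]-np.median(p[:,2]))<.008]; print("plane",np.linalg.lstsq(np.c_[p[:,:2]-p[:,:2].mean(0),np.ones(len(p))],p[:,2],rcond=None)[0])
o=n&(h<16)&(s>120)&(W[...,2]<.2); print("stem",o.sum(),np.nanmedian(W[o],0),np.nanpercentile(W[o][:,2],[2,98]))
w=n&(s<40)&(W[...,2]>.075)&(W[...,2]<.1)&(H[...,2]>120); print("flange z",w.sum(),np.nanpercentile(W[w][:,2],[5,50,95]))
```

```text
t 23.58 pos [0.5753 0.2245 0.1619] rot [3.141 0.    2.853] F [-0.1 -0.1 -0.6] open 0.0353 grip 20.0
tool shift [ 0.0006 -0.0001  0.0069]
teal z [0.18557552 0.18865572 0.19023401 0.21174521]
plane [-0.02120752 -0.00105795  0.18997184]
stem 157 [0.58130164 0.22554534 0.12206746] [0.09040698 0.18104153]
flange z 869 [0.0837238  0.08597305 0.08765636]
```

View pics/s10.png

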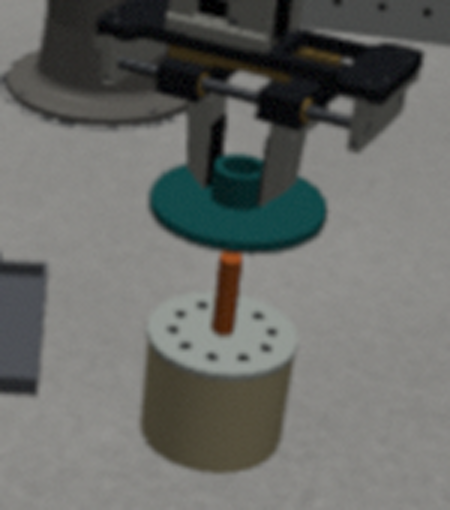

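The teal lid is held level at (238,205), 100 mm above its nested height and clear of the stem top at (230,258). The vented inner lid is seated flush at (222,335), flange at 0.086 m as expected. Handing in.

```bash
python3 -c "
from cell import *
print(hand_in())"
```

```text
the job is handed in; nothing more can be done
None
```

I handed the job in at about 24 s of the 62 s allowed, with no verdict returned: the tablet is in the tin, the inner lid measured seated and level, and the teal outer lid is held level clear above the stem.

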